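# Push a stuck slug out of a bushing with a drift

### The arm

A 6-joint arm with a two-finger parallel gripper is mounted at the origin on a cart in front of the work surface, level with it; the furniture and walls round the work are solid. World frame = base frame: x ahead of the robot, y to its left, z up, the work surface at z = 0. Lengths are in mm, angles in rad, forces in N, time in s.
With the tool pointing down it reaches from about 275 to 750 mm from the base axis. Payload 10.2 kg.
Tool frame: the origin (TCP) lies between the finger pads; the fingertips stand 11 mm ahead of it and the grasp point (between the pads) lies 8 mm behind it; z points along the fingers, y is the line along which they close (so a half turn about z gives the same grasp; the last joint's range is limited). The gripper opens to 85 mm and grips with 20 to 120 N. Pads are 22 mm wide; open, the fingers measure 114 mm over their backs; the gripper's body (76 mm by 85 mm) begins 54 mm behind the grasp point. The pads swing forward as they close: fully open they stand 13 mm farther back than shut.
Start: joints at [0.906, 0.313, 1.498, -0, 1.331, -0.223], TCP at [224.486, 474.592, 242.294] pointing down, gripper open.
Joint ranges: [-2.94, 2.94], [-0.97, 2.17], [0.19, 2.56], [-1.23, 4.37], [0.02, 3.11], [-2.88, 2.88]. Speed limits (rad/s): [2.39, 2.39, 3.01, 3.14, 3.14, 3.14].

### API

Orientations are given as a unit quaternion [w, x, y, z].
In Python, from rig import sense, eyes, finish_job gives the robot as it stands.
- The arm moves only by the shell command python3 -m jog 'ROWS' [FORCE]. ROWS is JSON, a list of rows, each a list of 7 numbers: the shift along the tool's x, y, z in m, then the turn, a rotation vector about the tool's x, y, z in rad, then the finger opening in m, from 0 to 0.0854. In form: [[dx, dy, dz, rx, ry, rz, gripper], ...]. A call has 1 to 5 rows; each row shifts and turns the commanded pose from where the row before left it, along the tool's axes as they then stand; what a row does not reach is not made up. A row lasts 1/10 s, in which the tool goes at most 50 mm and 8.59 degrees, less where a joint would pass 70% of its speed; a pose out of reach is approached as far as the arm can. A call is refused whole if a number of a shift passes 0.05 or a number of a turn 0.15, either way. A call with a gripper value outside its range is refused whole. The fingers move at their own pace and stop on an object; FORCE is the grip in N (left out, the last holds). Time passes only in rows, so rows that do not move let the fingers close. It gives the time, the measured TCP pose, the force, the opening and the grip force at its end, in the units of the state.
- sense(): the state, without advancing time (a new reading comes with each control period).
- eyes.capture(name): name is "side" or "top"; returns the picture (400x640x3 uint8, red, green, blue); there is no depth.
- eyes.calibration(name): a dict with "fx", "fy", "cx", "cy" (pixels), "dist" ([k1, k2, p1, p2, k3] as OpenCV has them; the pictures are not rectified), "cam_to_world" (4x4, takes a point from camera to world coordinates). Camera axes: x right, y down, z forward; pixel columns grow to the right and rows downward; lengths in mm; the calibration is good to about 2 mm. A picture is of the moment at which its call begins. calibration takes no time and is no camera call.
- finish_job(): hands the job in; it is judged then, once.
The state is a dict: "time_s": time; "joints": joint angles; "dq": joint speeds; "tau": joint torques, N m; "eef_pos": TCP position; "ee_rot": TCP orientation; "force": force on the tool from outside, world axes, zero at the start; "wrist_torque": the same for the moment, N m; "grip_width": opening from 0.0 (shut) to 1.0 (fully open); "grip_force": force on a finger pad.
Only numpy, scipy, OpenCV 4.12 (cv2) and the standard library are available. Lean on these libraries where they do the work, as an engineer would, in place of code of your own. Each camera call takes 0.05 s, during which the arm holds its last target. There are 200 camera calls.

### The job

A brass slug is stuck in the steel bushing held in the small push-out fixture. Take the blue-handled drift from its black rest, feel its nose into the open near end of the bore, and push slowly and gently (never harder than about 25 newtons on the fixture) until the slug is completely out of the far end and lies in the trough; then draw the drift out and lay it back in its rest. Leave the ring gauge, ink pad and red glue bottle alone.

Things in the scene. Friction and masses are not known exactly. Their poses are not given: they have to be found in the camera images.
- fixture: Push-out fixture fixed to the bench: dark base plate 112 x 92 mm, 20 mm high with its rails. Origin on the bench under the nominal bore mouth (plate x -10 to +102 mm); +x is the way to push, z up. A grey clamp block on the cross slide holds the bushing: level steel tube along x, 30 mm outside, 13 mm bore, x = 0 to 50 mm, axis 72 mm up; behind it an open trough to x = 97 mm.
- bore_nominal (a point): Nominal centre of the bore mouth, in the plane of the tube's near face, 72 mm above the bench; axes as the fixture's. x and height are true, but the clamp is locked tight at an unmeasured place on its cross slide: the real bore axis lies anywhere within 12 mm to the fixture's +y or -y of this point, parallel to x. See it or feel for it.
- slug (a joint): Brass slug, 11.6 mm across, 18 mm long, in the bore: depth in m of its near face behind the tube's near face. Starts at 0.008 to 0.026; out of the tube above 0.050; meets the trough's end at 0.074. It resists with about 7 N plus 0.32 N for each mm/s of speed (20 mm/s: about 13 N) and stays where it is left.
- drift: Drift, about 0.1 kg, in one line along its x axis: round steel nose to +x, 10 mm across, 60 mm long, 1.5 mm bevel at the tip; flat-sided blue handle 16 mm wide, 20 mm high (x = -2 to -60 mm), steel butt to -66 mm. Origin on the axis at the shoulder, where the nose leaves the handle. Starts level in its rest, axis 42 mm above the bench.
- drift_grip (a point): Middle of the grip on the drift's handle, on its axis, 22 mm behind the shoulder, 82 mm behind the tip; at about its centre of mass. Axes as the drift's. Free room for fingers on both sides here; the handle is 16 mm wide.
- drift_tip (a point): Centre of the flat end of the drift's nose, on its axis, 60 mm ahead of the shoulder.
- rest: Black rest fixed to the bench, base 126 x 56 x 8 mm. Origin on the bench under the drift's shoulder; x along the drift, nose to +x. Two flared saddles hold the drift's axis 42 mm up: for the nose at x = 22 to 42 mm (15 mm between cheeks at the floor, 22 at the top), for the handle at x = -60 to -48 mm (21 and 28 mm); cheek tops up to 49 mm up. Open between them, for fingers.
- rest_grip (a point): Where the grip of the drift (point drift_grip) belongs when the drift lies home in the rest: 42 mm above the bench, 22 mm behind the rest's origin, axes as the rest's.
- ring_gauge: Bystander: steel setting ring, 55 mm diameter, 16 mm high, lying flat. Origin under its centre.
- ink_pad: Bystander: flat red ink pad tin, 44 x 70 x 14 mm. Origin under its centre.
- glue_tube: Bystander: small red threadlocker bottle lying on its side, 24 mm thick, 74 mm long. Origin under its centre.

How it is judged:
By the outcome, as a careful person would: the job done as asked, in the order asked, and still so for the second after the job is handed in, with the robot touching nothing.
It also fails if it takes over 72 s, if anything falls off the work surface, if the arm or the gripper's body presses on something with over 40 N, if the wrist force passes 120 N, or if a joint passes its speed limit or range.

## Working session

There is one attempt and no reset: what is moved stays moved. The work goes in short steps, Python scripts to look and compute and a shell command to move; the robot and the scene stay as the last step left them, time stands still between calls to the robot, and variables do not carry over. Pictures are saved under pics/ and viewed, at most 10 in all, crops included, and the job is handed in when it is done.

```bash
ls; mkdir -p pics; python3 - <<'E'
from rig import sense, eyes
import cv2,numpy as np
s=sense();print(s)
for n in("side","top"):
    c=eyes.calibration(n);print(n,{k:np.round(v,4).tolist() for k,v in c.items()})
    im=eyes.capture(n);cv2.imwrite(f"pics/{n}0.png",im[:,:,::-1])
E
```

```text
pics
{'time_s': 0.0, 'joints': array([ 9.05599742e-01,  3.13444571e-01,  1.49842617e+00,  2.40801350e-06,
        1.33100920e+00, -2.23383916e-01]), 'dq': array([ 0.00049463,  0.00032872, -0.00087395, -0.00060573, -0.00077084,
       -0.00056409]), 'tau': array([ 6.98615258e-04, -4.12264359e+01, -2.59742206e+01, -1.38376217e-04,
        4.11715242e-03, -3.02873093e-05]), 'eef_pos': array([224.32892899, 474.39241914, 241.74195467]), 'ee_rot': array([-2.77704942e-04,  2.19114257e-01,  9.75698995e-01, -5.80653546e-04]), 'force': array([ 0.34306206,  0.21105558, -0.53118981]), 'wrist_torque': array([-0.0133476 , -0.02650477,  0.0286504 ]), 'grip_force': 0.0, 'grip_width': 1.00033854353086}
side {'fx': 366.3042, 'fy': 366.3042, 'cx': 324.2828, 'cy': 197.2739, 'dist': [-0.0295, 0.0, 0.0, 0.0, 0.0], 'cam_to_world': [[0.929, -0.2208, 0.297, 214.903], [-0.3701, -0.5609, 0.7405, -823.8838], [0.003, -0.7979, -0.6028, 581.0451], [0.0, 0.0, 0.0, 1.0]]}
top {'fx': 445.7038, 'fy': 445.7038, 'cx': 311.9615, 'cy': 193.383, 'dist': [-0.0954, 0.0, 0.0, 0.0, 0.0], 'cam_to_world': [[0.0235, -0.9905, 0.1356, 370.9017], [-0.9992, -0.019, 0.0346, -200.6407], [-0.0317, -0.1363, -0.9902, 911.863], [0.0, 0.0, 0.0, 1.0]]}
```

View pics/top0.png

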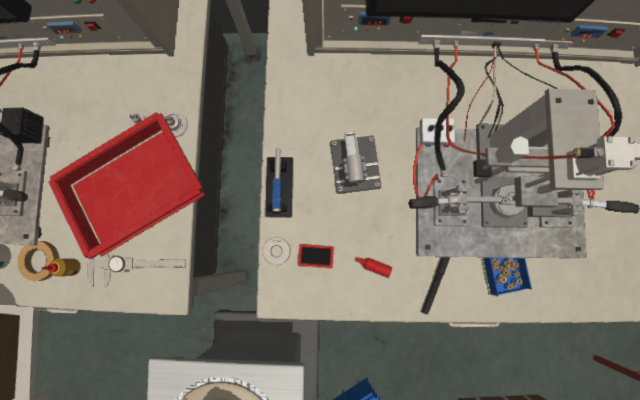

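View pics/side0.png

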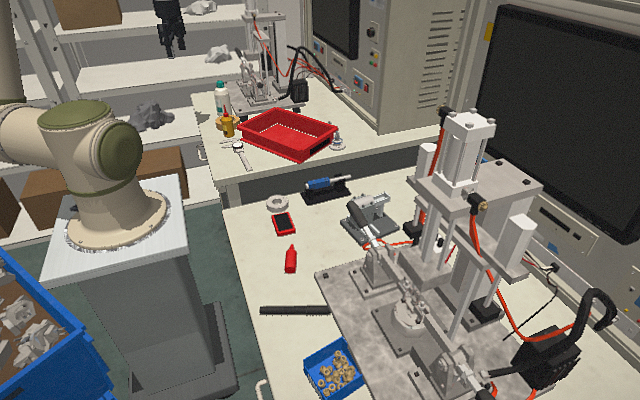

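Top view: the drift lies in its rest near (277,185) with its nose up the image (+x). The fixture is near (356,163), with the tube near (353,160). The gauge, pad and bottle are below them. Next I'll zoom in.

```bash
cat > h.py <<'E'
from rig import sense, eyes
import cv2,numpy as np
from scipy.spatial.transform import Rotation as R
def ray(n,px):
    c=eyes.calibration(n);K=np.array([[c['fx'],0,c['cx']],[0,c['fy'],c['cy']],[0,0,1]])
    p=cv2.undistortPoints(np.array(px,float).reshape(-1,1,2),K,np.array(c['dist']))[:,0]
    T=np.array(c['cam_to_world']);d=np.c_[p,np.ones(len(p))]@T[:3,:3].T
    return T[:3,3],d
def plane(n,px,z):
    o,d=ray(n,px);return o+d*((z-o[2])/d[:,2])[:,None]
def proj(n,P):
    c=eyes.calibration(n);K=np.array([[c['fx'],0,c['cx']],[0,c['fy'],c['cy']],[0,0,1]])
    W=np.linalg.inv(np.array(c['cam_to_world']))
    return cv2.projectPoints(np.array(P,float).reshape(-1,1,3),cv2.Rodrigues(W[:3,:3])[0],W[:3,3],K,np.array(c['dist']))[0][:,0]
def crop(n,x0,y0,x1,y1,k,name):
    im=eyes.capture(n)[:,:,::-1];cv2.imwrite(f"pics/{name}.png",cv2.resize(im[y0:y1,x0:x1],None,fx=k,fy=k,interpolation=cv2.INTER_CUBIC));return im
E
python3 - <<'E'
from h import *
im=crop("top",255,125,395,225,5.5,"t1")
crop("side",290,165,410,255,6,"s1")
hsv=cv2.cvtColor(im,cv2.COLOR_BGR2HSV);m=cv2.inRange(hsv,(100,120,50),(120,255,255));m[:,:260]=0;m[:,300:]=0;m[225:]=0
y,x=np.nonzero(m);print(len(x),x.mean(),y.mean(),cv2.minAreaRect(np.c_[x,y].astype(np.float32)))
E
```

```text
214 276.19158878504675 192.88785046728972 ((276.0, 193.0), (28.0, 8.0), 90.0)
```

View pics/t1.png

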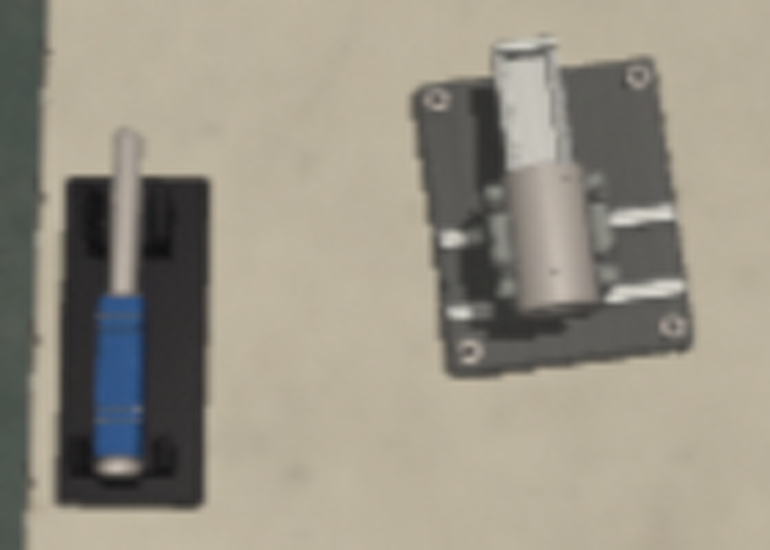

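View pics/s1.png

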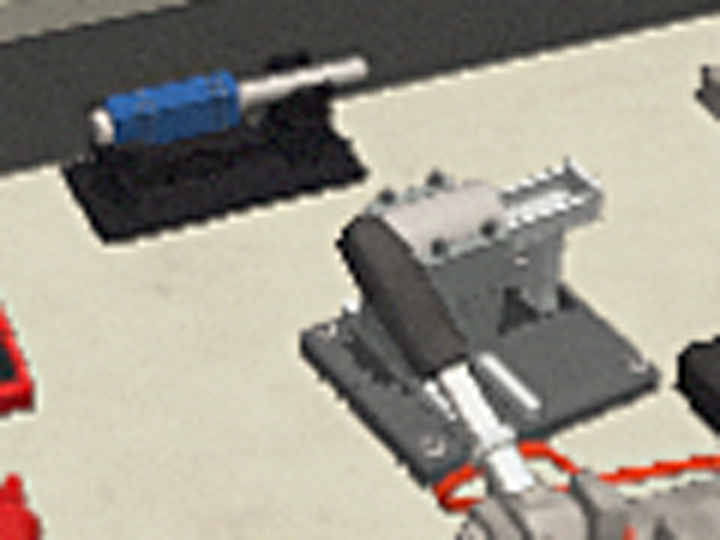

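The crops show the drift tip at crop (128,130), shoulder (121,296) and butt (118,468). The tube's near edge runs (518,303)-(603,300) and its far edge (506,168)-(574,163). The side camera can't see the bore mouth because a black handle blocks it.

```bash
python3 - <<'E'
from h import *
f=lambda L:(np.array(L,float)+.5)/5.5-.5+[255,125]
d=plane("top",f([(128,132),(121,296),(118,466)]),42);print("tip,shoulder,butt",d.round(1))
v=d[0]-d[2];print("L",np.linalg.norm(v),"yaw",np.degrees(np.arctan2(v[1],v[0])))
t=plane("top",f([(518,303),(603,300),(506,168),(574,163)]),72);print("tube",t.round(1))
n=(t[0]+t[1])/2;q=(t[2]+t[3])/2;print(n,q,np.degrees(np.arctan2(*(q-n)[[1,0]])),np.linalg.norm(q-n))
p=plane("top",f([(450,375),(692,348),(655,60),(415,92)]),12);print("plate",p.round(1))
for a,b in((0,3),(1,2),(1,0),(2,3)):print(np.linalg.norm(p[b]-p[a]),np.degrees(np.arctan2(*(p[b]-p[a])[[1,0]])))
r=plane("top",f([(57,500),(203,505),(209,180),(68,178)]),8);print("rest",r.round(1))
for a,b in((0,3),(1,2),(1,0),(2,3)):print(np.linalg.norm(r[b]-r[a]),np.degrees(np.arctan2(*(r[b]-r[a])[[1,0]])))
g=(lambda L:(np.array(L,float)+.5)/6-.5+[290,165])
print("side tip,should,butt",plane("side",g([(362,68),(240,98),(100,127)]),42).round(1))
s=sense();Rm=R.from_quat(np.roll(s['ee_rot'],-1)).as_matrix();print(Rm.round(3))
E
```

```text
tip,shoulder,butt [[ 579.4  -99.6   42. ]
 [ 518.7  -99.2   42. ]
 [ 457.  -100.3   42. ]]
L 122.40234339167715 yaw 0.29398354950146416
tube [[ 513.6 -240.9   72. ]
 [ 515.2 -270.3   72. ]
 [ 561.4 -236.2   72. ]
 [ 563.6 -259.9   72. ]]
[ 514.44012112 -255.60723728   72.        ] [ 562.53949303 -248.0207863    72.        ] 8.963111625116927 48.693981322368415
plate [[ 496.3 -218.9   12. ]
 [ 508.2 -308.4   12. ]
 [ 617.7 -294.4   12. ]
 [ 603.8 -204.1   12. ]]
108.43289797477068 7.866964185532304
110.47987390233145 7.28597249558453
90.21867376073361 97.52309730489276
91.34963331240662 98.80772853492384
rest [[ 447.2  -74.     8. ]
 [ 446.5 -128.4    8. ]
 [ 569.5 -127.     8. ]
 [ 569.4  -73.5    8. ]]
122.18487407197385 0.23163447375805057
122.93027031663644 0.6577028666055157
54.440154271807145 89.27522511115446
53.51869200262961 90.0531668218368
side tip,should,butt [[ 578.3  -99.4   42. ]
 [ 519.3 -101.3   42. ]
 [ 455.7  -99.6   42. ]]
[[-0.904  0.428 -0.   ]
 [ 0.428  0.904 -0.001]
 [ 0.    -0.001 -1.   ]]
```

Both views put the shoulder at about (518.5,-100), yaw near 0.4°. The bore mouth is at about (514.4,-255.6), with its axis at about 8°. I'll turn the tool and go above the grip.

```bash
python3 -m jog '[[0,0,0,0,0,-0.149,0.085],[0,0,0,0,0,-0.149,0.085],[0,0,0,0,0,-0.149,0.085]]' && for i in 1 ; do python3 -m jog '[[-0.018,-0.038,0,0,0,0,0.085],[-0.018,-0.038,0,0,0,0,0.085],[-0.018,-0.038,0,0,0,0,0.085],[-0.018,-0.038,0,0,0,0,0.085],[-0.018,-0.038,0,0,0,0,0.085]]'; python3 -m jog '[[-0.018,-0.038,0,0,0,0,0.085],[-0.018,-0.038,0,0,0,0,0.085],[-0.018,-0.038,0,0,0,0,0.085],[-0.018,-0.038,0,0,0,0,0.085],[-0.018,-0.038,0,0,0,0,0.085]]'; done
cat > st.py <<'E'
from h import *
s=sense();Rm=R.from_quat(np.roll(s['ee_rot'],-1)).as_matrix()
print("t",round(s['time_s'],2),"pos",s['eef_pos'].round(1),"F",s['force'].round(1),"M",s['wrist_torque'].round(2),"gw",round(s['grip_width'],3),"gf",round(s['grip_force'],1),"yaw of -x",np.degrees(np.arctan2(-Rm[1,0],-Rm[0,0])).round(2),"z",Rm[:,2].round(4))
E
python3 st.py
```

```text
time_s: 0.5
eef_pos: [224.4, 474.5, 242.1]
ee_rot: [-0.0, -0.006, 1.0, -0.0]
force: [-0.0, 0.5, -0.2]
grip_width: 0.997
grip_force: 0.0
time_s: 1.0
eef_pos: [315.8, 283.5, 242.3]
ee_rot: [0.0, -0.003, 1.0, -0.0]
force: [0.6, 0.7, 0.1]
grip_width: 0.994
grip_force: 0.0
time_s: 1.5
eef_pos: [406.8, 93.8, 242.4]
ee_rot: [0.0, -0.003, 1.0, 0.0]
force: [-0.1, 0.8, -0.3]
grip_width: 0.994
grip_force: 0.0
t 1.5 pos [406.8  93.8 242.4] F [-0.1  0.8 -0.3] M [ 0.04  0.02 -0.05] gw 0.994 gf 0.0 yaw of -x 0.29 z [ 2.e-04  0.e+00 -1.e+00]
```

```bash
python3 -m jog '[[-0.018,-0.0387,0,0,0,0,0.085],[-0.018,-0.0387,0,0,0,0,0.085],[-0.018,-0.0387,0,0,0,0,0.085],[-0.018,-0.0387,0,0,0,0,0.085],[-0.018,-0.0387,0,0,0,0,0.085]]'>/dev/null;  python3 -m jog '[[0,0,0.033,0,0,0,0.06],[0,0,0.033,0,0,0,0.05],[0,0,0.033,0,0,0,0.05],[0,0,0.033,0,0,0,0.05],[0,0,0,0,0,0,0.05]]' >/dev/null; python3 st.py; python3 - <<'E'
from h import *
a=cv2.resize(eyes.capture("top")[125:225,230:330,::-1],None,fx=4,fy=4,interpolation=2)
b=cv2.resize(eyes.capture("side")[130:230,270:370,::-1],None,fx=4,fy=4,interpolation=2)
cv2.imwrite("pics/a2.png",np.hstack([a,b]))
E
```

```text
t 2.5 pos [495.4 -96.7 106.9] F [0.1 0.  0.9] M [ 0.01  0.04 -0.02] gw 0.585 gf 0.0 yaw of -x 0.29 z [-0.0071  0.0032 -1.    ]
```

View pics/a2.png

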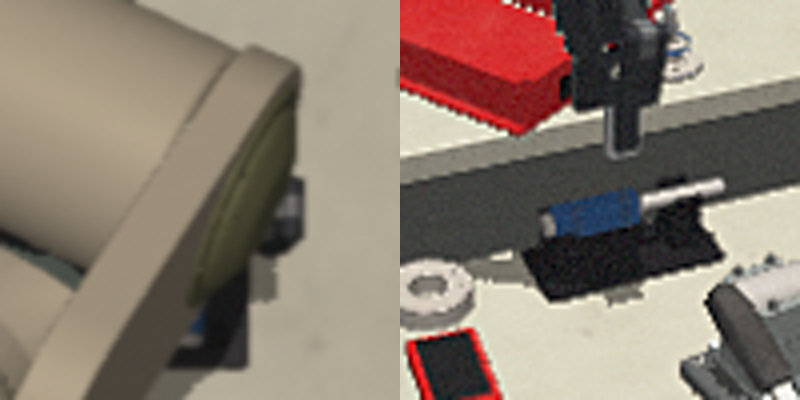

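The side view shows the gripper above the handle, as computed. I'll correct y and go down.

```bash
python3 -m jog '[[0,-0.003,0.02,0,0,0,0.05],[0,0,0.02,0,0,0,0.05],[0,0,0,0,0,0,0.05],[0,0,0,0,0,0,0.05]]'>/dev/null; python3 st.py
```

```text
t 3.0 pos [ 498.3 -100.8   72.1] F [-0.3 -0.   1. ] M [-0.08 -0.03 -0.02] gw 0.585 gf 0.0 yaw of -x 0.3 z [ 0.0021 -0.001  -1.    ]
```

```bash
python3 -m jog '[[0.0015,0.0005,0.013,0,0,0,0.05],[0,0,0.013,0,0,0,0.05],[0,0,0.012,0,0,0,0.05],[0,0,0,0,0,0,0.05],[0,0,0,0,0,0,0.05]]'>/dev/null; python3 st.py;  python3 -m jog '[[0,0,0,0,0,0,0.025],[0,0,0,0,0,0,0.025],[0,0,0,0,0,0,0.0],[0,0,0,0,0,0,0.0],[0,0,0,0,0,0,0]]' 30 >/dev/null; python3 st.py;python3 -m jog '[[0,0,0,0,0,0,0],[0,0,0,0,0,0,0]]' 30 >/dev/null; python3 st.py
```

```text
t 3.5 pos [ 496.2 -100.1   32.5] F [-1.   0.1  0. ] M [-0.02  0.03  0.02] gw 0.583 gf 0.0 yaw of -x 0.3 z [ 0.  0. -1.]
t 4.0 pos [ 496.2 -100.1   32.7] F [-1.1  0.4  5. ] M [ 0.02  0.19 -0.06] gw 0.181 gf 31.3 yaw of -x 0.29 z [ 6.e-04 -3.e-04 -1.e+00]
t 4.2 pos [ 496.2 -100.1   32.7] F [-1.2 -0.2  5.3] M [ 0.04  0.16 -0.01] gw 0.179 gf 31.3 yaw of -x 0.29 z [ 7.e-04 -3.e-04 -1.e+00]
```

The handle is gripped at 15.4 mm. I'll grip harder, lift, carry the drift in front of the bore and turn.

```bash
python3 -m jog '[[0,0,0,0,0,0,0],[0,0,0,0,0,0,0],[0,0,-0.01,0,0,0,0],[0,0,-0.02,0,0,0,0],[0,0,-0.03,0,0,0,0]]' 90 >/dev/null; python3 st.py; python3 -m jog '[[0.005,-0.011,0,0,0,0,0],[0.012,-0.024,0,0,0,0,0],[0.012,-0.024,0,0,0,0,0],[0.012,-0.024,0,0,0,0,0],[0.012,-0.024,0,0,0,0,0]]'>/dev/null;python3 -m jog '[[0.012,-0.024,0,0,0,-0.03,0],[0.012,-0.024,0,0,0,-0.05,0],[0.006,-0.013,0,0,0,-0.053,0],[0,0,0,0,0,0,0],[0,0,0,0,0,0,0]]' >/dev/null; python3 st.py; python3 - <<'E'
from h import *
a=cv2.resize(eyes.capture("top")[125:245,310:410,::-1],None,fx=4,fy=4,interpolation=2)
b=cv2.resize(eyes.capture("side")[130:250,270:370,::-1],None,fx=4,fy=4,interpolation=2)
cv2.imwrite("pics/a3.png",np.hstack([a,b]))
E
```

```text
t 4.7 pos [495.1 -99.6  92.2] F [-0.   0.5 -0.8] M [-0.01  0.03  0.03] gw 0.175 gf 87.8 yaw of -x 0.3 z [-0.003   0.0014 -1.    ]
t 5.7 pos [ 415.3 -268.9   91.9] F [-0.3 -0.3 -1.3] M [ 0.01  0.   -0.02] gw 0.172 gf 87.8 yaw of -x 7.81 z [-6.e-04  9.e-04 -1.e+00]
```

View pics/a3.png

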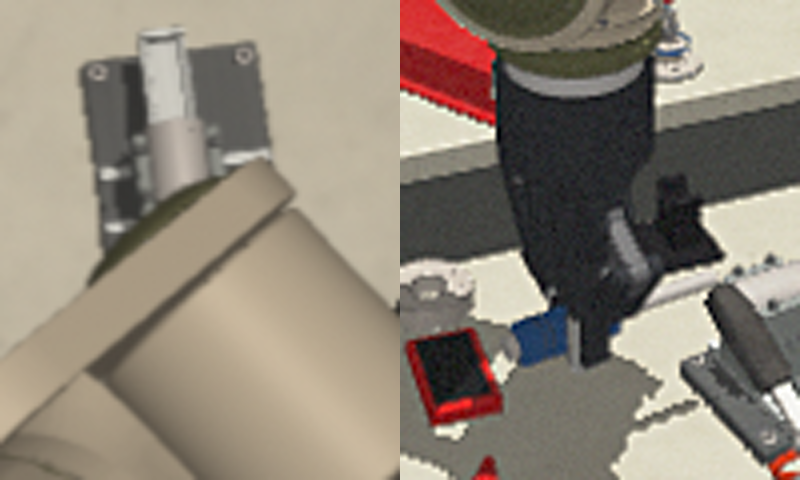

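The drift is held level in the gripper and pointed at the bore. I'll lower it to bore height and approach slowly.

```bash
python3 -m jog '[[0,0,0.010,0,0,0,0],[0,0,0.012,0,0,0,0],[0,0,0.007,0,0,0,0],[0,0,0,0,0,0,0],[0,0,0,0,0,0,0]]' >/dev/null; python3 st.py; python3 -m jog '[[-0.003,0,0,0,0,0,0],[-0.003,0,0,0,0,0,0],[-0.003,0,0,0,0,0,0],[-0.003,0,0,0,0,0,0],[0,0,0,0,0,0,0]]' >/dev/null; python3 st.py
```

```text
t 6.3 pos [ 415.7 -269.1   63.1] F [ 0.4  0.1 -0.4] M [ 0.02  0.02 -0.02] gw 0.172 gf 87.8 yaw of -x 7.92 z [-3.e-04  3.e-04 -1.e+00]
t 6.8 pos [ 427.9 -267.5   63.4] F [ 0.8 -0.4 -0.9] M [ 0.02  0.   -0.  ] gw 0.173 gf 87.8 yaw of -x 7.94 z [ 2.e-04 -2.e-04 -1.e+00]
```

```bash
python3 -m jog '[[-0.0015,0,0.0005,0,0,0,0],[-0.0015,0,0,0,0,0,0],[-0.0015,0,0,0,0,0,0]]' >/dev/null; python3 st.py; python3 -m jog '[[-0.0015,0,0,0,0,0,0],[-0.0015,0,0,0,0,0,0]]' >/dev/null; python3 st.py
```

```text
t 7.1 pos [ 432.1 -266.9   62.8] F [ 0.4  0.1 -0.2] M [ 0.03  0.01 -0.05] gw 0.172 gf 87.8 yaw of -x 7.92 z [-0. -0. -1.]
t 7.3 pos [ 435.1 -266.5   62.8] F [ 0.3 -0.5 -2.1] M [-0.05 -0.07  0.09] gw 0.175 gf 88.3 yaw of -x 7.92 z [-0. -0. -1.]
```

```bash
python3 -m jog '[[-0.001,0,0,0,0,0,0],[-0.001,0,0,0,0,0,0],[0,0,0,0,0,0,0]]' >/dev/null; python3 st.py
```

```text
t 7.6 pos [ 437.  -266.2   62.8] F [-0.1  0.5 -2.2] M [-0.04 -0.01  0.19] gw 0.17 gf 88.4 yaw of -x 7.92 z [ 1.e-04 -1.e-04 -1.e+00]
```

```bash
python3 -m jog '[[-0.001,0,0.0004,0,0,0,0],[-0.001,0,0,0,0,0,0],[-0.001,0,0,0,0,0,0]]' >/dev/null; python3 st.py;  python3 -m jog '[[-0.001,0,0,0,0,0,0],[-0.001,0,0,0,0,0,0]]' >/dev/null; python3 st.py
```

```text
t 7.9 pos [ 440.  -265.8   62.4] F [ 1.2  1.  -1.4] M [ 0.05 -0.02  0.05] gw 0.173 gf 88.4 yaw of -x 7.92 z [-0.  0. -1.]
t 8.1 pos [ 441.2 -265.5   62.2] F [-9.5 -1.7  0.7] M [-0.27  1.11 -0.05] gw 0.172 gf 88.6 yaw of -x 7.93 z [-2.1e-03  5.0e-04 -1.0e+00]
```

The axial contact at about 8 mm depth is probably the slug. I'll push gently and watch whether the force levels off.

```bash
python3 -m jog '[[-0.001,0,0,0,0,0,0],[-0.0005,0,0,0,0,0,0]]' >/dev/null; python3 st.py;  python3 -m jog '[[-0.0005,0,0,0,0,0,0],[-0.0005,0,0,0,0,0,0]]' >/dev/null; python3 st.py
```

```text
t 8.3 pos [ 442.3 -265.4   62.2] F [-8.2 -1.7  1.4] M [-0.16  1.04 -0.03] gw 0.168 gf 88.6 yaw of -x 7.93 z [-2.7e-03  7.0e-04 -1.0e+00]
t 8.5 pos [ 443.3 -265.2   62.2] F [-8.7 -2.1  1.3] M [-0.24  1.11 -0.03] gw 0.172 gf 88.6 yaw of -x 7.93 z [-2.8e-03  7.0e-04 -1.0e+00]
```

```bash
for i in 1; do python3 -m jog '[[-0.001,0,0,0,0,0,0],[-0.001,0,0,0,0,0,0],[-0.001,0,0,0,0,0,0],[-0.001,0,0,0,0,0,0],[-0.001,0,0,0,0,0,0]]' >/dev/null; python3 st.py;python3 -m jog '[[-0.001,0,0,0,0,0,0],[-0.001,0,0,0,0,0,0],[-0.001,0,0,0,0,0,0],[-0.001,0,0,0,0,0,0],[-0.001,0,0,0,0,0,0]]' >/dev/null; python3 st.py;done
```

```text
t 9.0 pos [ 448.  -264.6   62.2] F [-9.8 -1.7  1.2] M [-0.29  1.24 -0.06] gw 0.172 gf 88.7 yaw of -x 7.92 z [-3.4e-03  8.0e-04 -1.0e+00]
t 9.5 pos [ 453.  -263.9   62.2] F [-9.6 -0.7  2.9] M [-0.25  1.33 -0.04] gw 0.175 gf 88.7 yaw of -x 7.93 z [-3.4e-03  8.0e-04 -1.0e+00]
```

```bash
for i in 1; do python3 -m jog '[[-0.001,0,-0.0003,0,0,0,0],[-0.001,0,0,0,0,0,0],[-0.001,0,0,0,0,0,0],[-0.001,0,0,0,0,0,0],[-0.001,0,0,0,0,0,0]]' >/dev/null; python3 st.py;python3 -m jog '[[-0.001,0,0,0,0,0,0],[-0.001,0,0,0,0,0,0],[-0.001,0,0,0,0,0,0],[-0.001,0,0,0,0,0,0],[-0.001,0,0,0,0,0,0]]' >/dev/null; python3 st.py;done
```

```text
t 10.0 pos [ 457.8 -263.1   62.3] F [-9.7 -1.1  1.7] M [-0.29  1.27 -0.04] gw 0.17 gf 88.6 yaw of -x 7.92 z [-0.0037  0.001  -1.    ]
t 10.5 pos [ 462.7 -262.5   62.3] F [-10.1  -2.2  -0. ] M [-0.29  1.36 -0.  ] gw 0.173 gf 88.6 yaw of -x 7.92 z [-0.0037  0.001  -1.    ]
```

```bash
for i in 1; do python3 -m jog '[[-0.001,0,0,0,0,0,0],[-0.001,0,0,0,0,0,0],[-0.001,0,0,0,0,0,0],[-0.001,0,0,0,0,0,0],[-0.001,0,0,0,0,0,0]]' >/dev/null; python3 st.py;python3 -m jog '[[-0.001,0,0,0,0,0,0],[-0.001,0,0,0,0,0,0],[-0.001,0,0,0,0,0,0],[-0.001,0,0,0,0,0,0],[-0.001,0,0,0,0,0,0]]' >/dev/null; python3 st.py;done
```

```text
t 11.0 pos [ 467.7 -261.8   62.3] F [-9.  -1.8  0.9] M [-0.34  1.38 -0.01] gw 0.171 gf 88.6 yaw of -x 7.92 z [-3.7e-03  9.0e-04 -1.0e+00]
t 11.5 pos [ 472.7 -261.1   62.3] F [-9.4 -1.5  0.8] M [-0.3   1.37 -0.13] gw 0.171 gf 88.6 yaw of -x 7.92 z [-0.0037  0.001  -1.    ]
```

```bash
for i in 1; do python3 -m jog '[[-0.001,0,0,0,0,0,0],[-0.001,0,0,0,0,0,0],[-0.001,0,0,0,0,0,0],[-0.001,0,0,0,0,0,0],[-0.001,0,0,0,0,0,0]]' >/dev/null; python3 st.py;python3 -m jog '[[-0.001,0,0,0,0,0,0],[-0.001,0,0,0,0,0,0],[-0.001,0,0,0,0,0,0],[-0.001,0,0,0,0,0,0],[-0.001,0,0,0,0,0,0]]' >/dev/null; python3 st.py;done; python3 - <<'E'
from h import *
crop("top",330,115,390,195,7,"t4")
E
```

```text
t 12.0 pos [ 477.6 -260.4   62.3] F [-10.   -2.    0.7] M [-0.27  1.31 -0.06] gw 0.17 gf 88.6 yaw of -x 7.93 z [-0.0038  0.001  -1.    ]
t 12.5 pos [ 482.5 -259.7   62.3] F [-10.1  -1.4   1.4] M [-0.26  1.3  -0.05] gw 0.172 gf 88.6 yaw of -x 7.93 z [-0.0039  0.001  -1.    ]
```

View pics/t4.png

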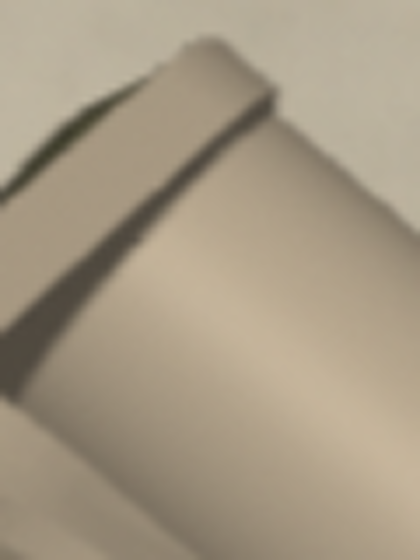

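The arm hides the trough from the top camera. I'll go on in small steps and watch for the force to drop.

```bash
python3 -m jog '[[-0.001,0,0,0,0,0,0],[-0.001,0,0,0,0,0,0],[-0.001,0,0,0,0,0,0]]' >/dev/null; python3 st.py;python3 -m jog '[[-0.001,0,0,0,0,0,0],[-0.001,0,0,0,0,0,0]]' >/dev/null; python3 st.py; python3 - <<'E'
from h import *
crop("side",310,165,410,240,7,"s5")
E
```

```text
t 12.85 pos [ 485.5 -259.3   62.3] F [-11.2  -2.4   1. ] M [-0.23  1.3  -0.05] gw 0.172 gf 88.6 yaw of -x 7.92 z [-0.0038  0.001  -1.    ]
t 13.05 pos [ 487.5 -259.    62.3] F [-8.9 -2.1  1.1] M [-0.17  1.38 -0.06] gw 0.166 gf 88.7 yaw of -x 7.92 z [-0.0039  0.0011 -1.    ]
```

View pics/s5.png

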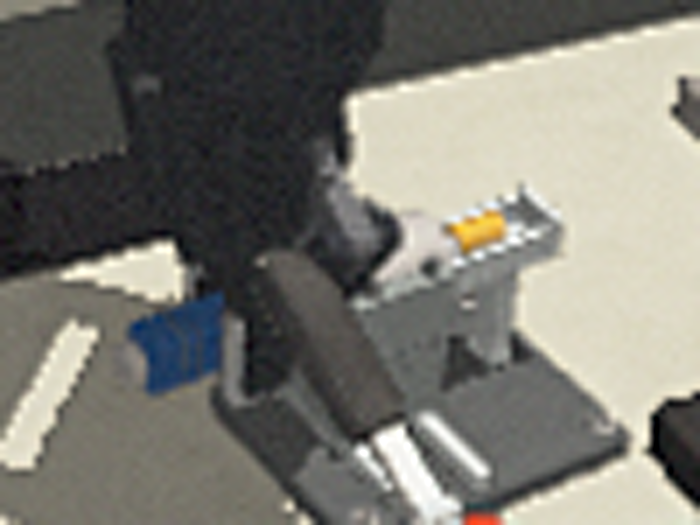

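The side view shows the brass slug, yellow at crop (452-505, 230), in the trough at the tube's far end. I'll measure its depth.

```bash
python3 - <<'E'
from h import *
im=eyes.capture("side")[:,:,::-1];hsv=cv2.cvtColor(im,cv2.COLOR_BGR2HSV);m=cv2.inRange(hsv,(15,120,80),(35,255,255));m[:,:365]=0;m[:,400:]=0;m[:185]=0;m[215:]=0
y,x=np.nonzero(m);P=plane("side",np.c_[x,y],75)
u=np.array([np.cos(np.radians(7.9)),np.sin(np.radians(7.9))]);a=(P[:,:2]-[514.4,-255.6])@u
print(len(x),np.percentile(a,[0,5,50,95,100]).round(1))
s=sense()['eef_pos'][:2];print("tip depth",(s-[514.4,-255.6])@u+82)
E
```

```text
28 [54.9 57.2 64.6 73.4 74.3]
tip depth 55.13013494645253
```

Camera and kinematics agree on about 55 mm, so the slug is out. I'll push 2 mm more for margin, then draw the drift out.

```bash
python3 -m jog '[[-0.001,0,0,0,0,0,0],[-0.001,0,0,0,0,0,0],[0,0,0,0,0,0,0]]' >/dev/null; python3 st.py;python3 -m jog '[[0.001,0,0,0,0,0,0],[0.002,0,0,0,0,0,0],[0.003,0,0,0,0,0,0],[0.004,0,0,0,0,0,0],[0.004,0,0,0,0,0,0]]' >/dev/null; python3 st.py; python3 -m jog '[[0.004,0,0,0,0,0,0],[0.004,0,0,0,0,0,0],[0.004,0,0,0,0,0,0],[0.004,0,0,0,0,0,0],[0.004,0,0,0,0,0,0]]' >/dev/null; python3 st.py
```

```text
t 13.45 pos [ 489.7 -258.7   62.3] F [-6.8 -1.2 -0.1] M [-0.17  1.01  0.01] gw 0.168 gf 88.6 yaw of -x 7.92 z [-3.2e-03  9.0e-04 -1.0e+00]
t 13.95 pos [ 476.7 -260.7   62.7] F [ 0.4  0.1 -0.8] M [-0.01  0.02 -0.06] gw 0.172 gf 88.4 yaw of -x 7.92 z [ 0. -0. -1.]
t 14.45 pos [ 456.9 -263.5   62.7] F [ 0.1 -0.4 -1. ] M [-0.   -0.04 -0.09] gw 0.174 gf 88.4 yaw of -x 7.91 z [ 0.e+00 -1.e-04 -1.e+00]
```

```bash
python3 -m jog '[[0.005,0,0,0,0,0,0],[0.005,0,0,0,0,0,0],[0.005,0,0,0,0,0,0],[0.006,0,0,0,0,0,0],[0.007,0,0,0,0,0,0]]' >/dev/null; python3 st.py; python3 -m jog '[[0.007,0,0,0,0,0,0],[0.007,0,0,0,0,0,0],[0,0,-0.01,0,0,0,0],[0,0,-0.02,0,0,0,0],[0,0,0,0,0,0,0]]' >/dev/null; python3 st.py;  python3 -m jog '[[0,0,0,0,0,0.04,0],[0,0,0,0,0,0.06,0],[0,0,0,0,0,0.033,0],[0,0,0,0,0,0,0]]' >/dev/null; python3 st.py
```

```text
t 14.95 pos [ 429.  -267.3   62.7] F [ 1.   1.2 -1. ] M [-0.03 -0.04  0.17] gw 0.174 gf 88.4 yaw of -x 7.93 z [ 0. -0. -1.]
t 15.45 pos [ 416.7 -270.2   95.2] F [-0.8 -0.7 -0.2] M [ 0.02 -0.   -0.01] gw 0.173 gf 88.4 yaw of -x 7.92 z [ 0.0035 -0.0036 -1.    ]
t 15.85 pos [ 415.6 -269.1   92.4] F [-0.1  0.5 -1.1] M [-0.02  0.    0.02] gw 0.173 gf 88.4 yaw of -x 0.29 z [-2.e-04  2.e-04 -1.e+00]
```

```bash
python3 -m jog '[[-0.0105,0.0215,0,0,0,0,0],[-0.0105,0.0215,0,0,0,0,0],[-0.0105,0.0215,0,0,0,0,0],[-0.0105,0.0215,0,0,0,0,0],[-0.0105,0.0215,0,0,0,0,0]]' >/dev/null; python3 -m jog '[[-0.0105,0.0215,0,0,0,0,0],[-0.0105,0.0215,0,0,0,0,0],[-0.008,0.018,0,0,0,0,0],[0,0,0,0,0,0,0],[0,0,0,0,0,0,0]]' >/dev/null; python3 st.py; python3 -m jog '[[0,0,0.012,0,0,0,0],[0,0,0.012,0,0,0,0],[0,0,0.012,0,0,0,0],[0,0,0,0,0,0,0],[0,0,0,0,0,0,0]]' >/dev/null; python3 st.py
```

```text
t 16.85 pos [ 496.1 -100.4   92.5] F [ 0.  -0.6 -0.8] M [-0.    0.01  0.01] gw 0.172 gf 88.4 yaw of -x 0.38 z [-3.e-04 -1.e-04 -1.e+00]
t 17.35 pos [ 496.1 -100.4   56.3] F [-0.3  1.1 -0.4] M [ 0.01 -0.01  0.01] gw 0.175 gf 88.4 yaw of -x 0.28 z [-8.e-04  3.e-04 -1.e+00]
```

```bash
python3 -m jog '[[0,0,0.008,0,0,0,0],[0,0,0.008,0,0,0,0],[0,0,0.004,0,0,0,0],[0,0,0,0,0,0,0]]' >/dev/null; python3 st.py; python3 -m jog '[[0,0,0.001,0,0,0,0],[0,0,0.001,0,0,0,0],[0,0,0.001,0,0,0,0],[0,0,0,0,0,0,0]]' >/dev/null; python3 st.py
```

```text
t 17.75 pos [ 495.9 -100.1   36. ] F [ 0.5  0.6 -0.3] M [-0.02 -0.03 -0.01] gw 0.17 gf 88.4 yaw of -x 0.3 z [-1.2e-03  5.0e-04 -1.0e+00]
t 18.15 pos [ 496.3 -100.3   33.7] F [ 0.3 -0.1 -0.8] M [ 0.02 -0.02  0.02] gw 0.171 gf 88.4 yaw of -x 0.3 z [ 0. -0. -1.]
```

```bash
python3 -m jog '[[0,0,0.0005,0,0,0,0],[0,0,0.0005,0,0,0,0],[0,0,0,0,0,0,0]]' >/dev/null; python3 st.py; python3 -m jog '[[0,0,0.0005,0,0,0,0],[0,0,0,0,0,0,0]]' >/dev/null; python3 st.py
```

```text
t 18.45 pos [ 496.3 -100.3   32.9] F [-0.9  0.9  1.9] M [ 0.03  0.14 -0.03] gw 0.173 gf 89.1 yaw of -x 0.3 z [ 2.e-04 -1.e-04 -1.e+00]
t 18.65 pos [ 496.3 -100.3   32.8] F [-2.2  0.9  8.6] M [ 0.21  0.56 -0.08] gw 0.172 gf 90.0 yaw of -x 0.3 z [ 2.e-04 -2.e-04 -1.e+00]
```

The drift is seated. I'll release it, rise and step back.

```bash
python3 -m jog '[[0,0,-0.0004,0,0,0,0],[0,0,0,0,0,0,0],[0,0,0,0,0,0,0.018],[0,0,0,0,0,0,0.03],[0,0,0,0,0,0,0.045]]' 20 >/dev/null; python3 st.py; python3 -m jog '[[0,0,0,0,0,0,0.05],[0,0,-0.01,0,0,0,0.05],[0,0,-0.02,0,0,0,0.05],[0,0,-0.04,0,0,0,0.05],[0,0,-0.045,0,0,0,0.05]]' >/dev/null; python3 -m jog '[[0.02,0.02,-0.03,0,0,0,0.05],[0.02,0.04,0,0,0,0,0.05],[0.02,0.04,0,0,0,0,0.05],[0.02,0.04,0,0,0,0,0.05],[0.02,0.04,0,0,0,0,0.05]]' >/dev/null; python3 -m jog '[[0.01,0.04,0,0,0,0,0.05],[0,0.04,0,0,0,0,0.05],[0,0.04,0,0,0,0,0.05],[0,0,0,0,0,0,0.05],[0,0,0,0,0,0,0.05]]' >/dev/null;python3 st.py; python3 - <<'E'
from h import *
a=cv2.resize(eyes.capture("top")[115:225,255:395,::-1],None,fx=2.85,fy=2.85,interpolation=2)
b=cv2.resize(eyes.capture("side")[150:260,280:420,::-1],None,fx=2.85,fy=2.85,interpolation=2)
cv2.imwrite("pics/a6.png",np.hstack([a,b]))
E
```

```text
t 19.15 pos [ 496.3 -100.3   32.4] F [ 0.8 -0.8 -0.1] M [ 0.   -0.01 -0.01] gw 0.51 gf 0.0 yaw of -x 0.3 z [-1.e-04  0.e+00 -1.e+00]
t 20.65 pos [384.5 199.5 178. ] F [ 0.4 -0.3  0.7] M [ 0.02  0.03 -0.  ] gw 0.587 gf 0.0 yaw of -x 0.41 z [ 4.e-04 -2.e-04 -1.e+00]
```

View pics/a6.png

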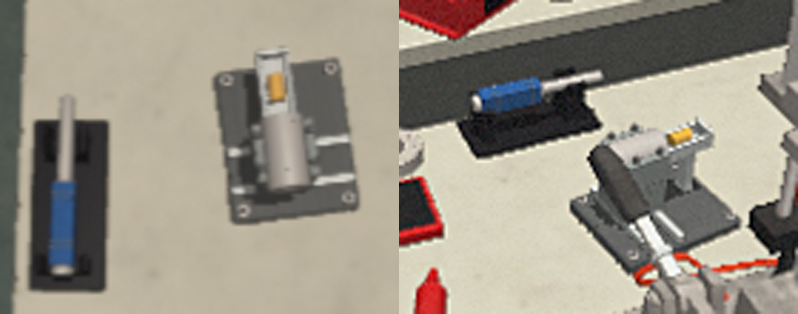

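The slug lies in the trough at crop (276,87), with a clear gap to the tube. The drift is home in its rest, from (66,98) to (62,270), and the gripper is clear of everything.

```bash
python3 -c "from rig import finish_job; print(finish_job())"
```

```text
the job is handed in; nothing more can be done
None
```

The slug is pushed clear of the tube into the trough, the drift is back in its rest, wrist readings while pushing peaked at about 12 N, and the job was handed in at about 21 s without touching the ring gauge, ink pad or glue bottle.

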